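# Seat the engraver's bed tray and hold its lid open for loading

## Task

The laser engraver's bed tray has been left partly out: with the lid still shut, push the tray in until you feel it come up against its stop. Then lift the lid by its bar handle to 45 degrees and hold it there so that a colleague can lay a blank on the bed; the lid has no stay, so don't let it drop, and finish still holding it by the bar. Leave everything else on the table alone.

Things in the scene. Friction and masses are not known exactly. Their poses are not given: they have to be found in the camera images.
- engraver: compact enclosed laser engraver, fixed to the table: grey case 250 deep (x) x 400 wide (y) x 132 tall at the control console on its right (-y; a stop button there reaches 159) and 120 tall under the lid. Origin: centre of its underside, on the table; its front, with the tray, faces its own -x, towards the robot
- tray (a joint): how far the bed tray stands out of the case, m; 0 = fully home against its stop, up to 0.09. It slides along the engraver's x, with a drag of about 3 N, and stays where it is left
- tray_pull (a point): steel bar pull on the tray's front panel: round, 12 thick, 120 long along the engraver's y, 35 in front of the panel's face, on end posts 55 either side of the middle. Origin: middle of the bar; axes as the engraver's. Tray home: x -172, y +30, z 46 in the engraver's frame, 47 in front of the case's front face. Panel 300 wide, 16 to 76 above the table
- lid (a joint): opening angle of the lid, rad; 0 = shut, grows as the front edge rises, at most 1.4; hinge line along the engraver's y at x +85, z 120 in its frame. No stay: when let go it falls shut from any angle. Lid 208 deep x 318 wide x 20 thick, black frame with amber window, 0.4 to 0.7 kg, so its bar needs 2 to 5 N to lift
- lid_bar (a point): steel bar handle on the lid near its front edge: round, 12 thick, 120 long along the engraver's y, its centre 35 above the lid's top face, on end posts 55 either side of the middle; its collider is lid_c0. Origin: middle of the bar; turns with the lid. In the engraver's frame at x -95, y +30, z 175 with the lid shut; x -3, y +30, z 286 at 45 degrees
- spray_can: upright spray can, 60 across, 190 tall, loose; to be left alone. Origin: centre of its underside
- ribbon_spool: white ribbon spool standing on its flange, 72 across, 50 tall, loose; to be left alone. Origin: centre of its underside
- coaster_pile: pile of five round plywood coasters, 90 across, 30 tall, loose; to be left alone. Origin: centre of its underside
- gift_carton: cardboard gift carton, 50 x 70 x 120 tall, loose; to be left alone. Origin: centre of its underside
- pen_mug: white mug, 80 across, 95 tall, handle at its +y, loose; to be left alone. Origin: centre of its underside
- tape_dispenser: black desk tape dispenser, 150 x 55 x 91 tall, loose; to be left alone. Origin: centre of its underside
- glitter_jar: brass-coloured jar with a white cap, 64 across, 85 tall, loose; to be left alone. Origin: centre of its underside
- tweezers: steel tweezers lying flat, 115 x 30 x 10, loose; to be left alone. Origin: centre of its underside

How it is judged:
By the outcome, as a careful person would: the job done as asked, in the order asked, and still so for the second after the job is handed in, while the arm keeps its last pose, push and grip.
It also fails if it takes over 51 s, if anything falls off the work surface, if the arm or the gripper's body presses on something with over 40 N, if the wrist force passes 120 N, or if a joint passes its speed limit or range.

## Robot

A 7-joint arm with a two-finger parallel gripper is mounted at the origin on the work surface. World frame = base frame: x ahead of the robot, y to its left, z up, the work surface at z = 0. Lengths are in m, angles in rad, forces in N, time in s.
With the tool pointing down it reaches from about 0.4 to 0.85 m from the base axis. Payload 10.4 kg.
Tool frame: the origin (TCP) lies on the centre line of the jaws, within the pads' length; the fingertips stand 11 mm ahead of it and the grasp point (between the pads) lies 8 mm behind it (tip_reach is the distance from the TCP to the fingertips, in m); z points along the fingers, y is the line along which they close (so a half turn about z gives the same grasp; the last joint's range is limited). The gripper opens to 85 mm and grips with 20 to 120 N. Pads are 22 mm wide; open, the fingers measure 114 mm over their backs; the gripper's body (76 mm by 85 mm) begins 54 mm behind the grasp point. The pads swing forward as they close: fully open they stand 13 mm farther back than shut.
Start: joints at [-1.199, 0.332, -0.065, 1.46, 0.022, 1.35, -0.088], TCP at [0.24, 0.577, 0.21] pointing down, gripper open.
Joint ranges: [-2.6, 2.6], [-0.5, 2.12], [-1.47, 1.34], [0.16, 2.42], [-1.27, 4.41], [0.06, 2.06], [-2.6, 2.6]. Speed limits (rad/s): [2.22, 2.22, 2.79, 2.79, 3.14, 3.14, 3.14].

## Interface

Orientations are given as a unit quaternion [x, y, z, w].
In Python, from workcell import get_obs, camera, hand_in, tip_reach gives the robot as it stands. The module is installed in compiled form; this text tells all that it offers.
- The arm moves only by the tool move_arm, never from a script. Its argument "plan" is a list of rows, each an object with "delta_pos": the shift along the tool's x, y, z in a scale on which 1.0 is 75 cm, a list of three; "turn": the turn, a rotation vector about the tool's x, y, z in parts of the range, where 1.0 means 2 pi rad, a list of three; "fingers": the closure, from 0 (fully open) to 1 (shut). A call has 1 to 12 rows; each row is the pose to reach, as a shift and turn from the pose commanded when the call began, along the tool's axes at that moment; what a row does not reach only later rows make up. A row lasts 1/8 s, in which the tool goes at most 62.5 mm and 10.7 degrees, less where a joint would pass 70% of its speed; a pose out of reach is approached as far as the arm can. A call with a gripper value outside its range is refused whole. The fingers move at their own pace and stop on an object; "force" is the grip in N (left out, the last holds). Time passes only in rows, so rows that repeat a pose let the fingers close. It gives the time, the measured TCP pose, the force, the opening and the grip force at its end, in the units of the state.
- get_obs(): the state, without advancing time (a new reading comes with each control period).
- camera(name): name is "scene" or "side" or "wrist"; returns a dict with "color" (420x560x3 uint8, red, green, blue), "range_z" (420x560 float32, m along the optical axis (not along the pixel's ray), 0 where there is no reading), "fx", "fy", "cx", "cy" (pixels), "R" (3x3) and "t" (3): a world point X has camera coordinates R X + t; the wrist camera has in their place "tool_from_camera" (4x4, takes a point from camera to tool coordinates, whose origin is the TCP and whose axes are the flange's). Camera axes: x right, y down, z forward; pixel columns grow to the right and rows downward; lengths in m; the calibration is good to about 2 mm. A picture is of the moment at which its call begins: read the wrist's pose just before it.
- hand_in(): hands the job in; it is judged then, once.
The state is a dict: "clock": time; "joint_pos": joint angles; "joint_velocities": joint speeds; "tau": joint torques, N m; "position": TCP position; "ee_rot": TCP orientation; "ft_force": force on the tool from outside, world axes, zero at the start; "torque": the same for the moment, N m; "grip_width": opening from 0.0 (shut) to 1.0 (fully open); "grasp_force": force on a finger pad.
Only numpy, scipy, OpenCV 4.12 (cv2) and the standard library are available. Lean on these libraries where they do the work, as an engineer would, in place of code of your own. Each camera call takes 0.05 s, during which the arm holds its last target. There are 200 camera calls.

## Working session

There is one attempt and no reset: what is moved stays moved. The work goes in short steps, Python scripts to look and compute and a tool call to move; the robot and the scene stay as the last step left them, time stands still between calls to the robot, and variables do not carry over. Pictures are saved under pics/ and viewed, at most 10 in all, crops included, and the job is handed in when it is done.

Besides the shell and the picture viewer there is one more tool, called after "Emit:" as a command line: name --argument value ..., lists and objects as JSON in quotes. move_arm: Moves the arm, as the interface text tells. Its arguments: {"type":"object","properties":{"plan":{"type":"array","items":{"type":"object","properties":{"delta_pos":{"type":"array","items":{"type":"number"}},"turn":{"type":"array","items":{"type":"number"}},"fingers":{"type":"number"}}}},"force":{"type":"number"}},"required":["plan"]}

```bash
mkdir -p pics
python3 - <<'E'
from workcell import get_obs, camera, tip_reach
import cv2,numpy as np,pickle
o=get_obs(); print({k:np.round(v,3).tolist() for k,v in o.items()}, tip_reach if not callable(tip_reach) else tip_reach())
d={}
for n in("scene","side"):
    c=camera(n); d[n]=c; cv2.imwrite(f"pics/{n}0.png",c["color"][:,:,::-1]); print(n,c["fx"],c["cx"],c["cy"],np.round(-c["R"].T@c["t"],3),(c["range_z"]>0).mean())
pickle.dump(d,open("d.pkl","wb"))
E
```

```text
{'clock': 0.0, 'joint_pos': [-1.199, 0.333, -0.065, 1.461, 0.022, 1.35, -0.088], 'joint_velocities': [0.0, 0.001, 0.001, 0.0, 0.0, 0.0, 0.001], 'tau': [0.001, -62.544, 0.049, -39.161, 0.016, 0.01, -0.0], 'position': [0.24, 0.577, 0.21], 'ee_rot': [0.196, 0.981, -0.001, -0.0], 'ft_force': [0.258, -1.012, -0.597], 'torque': [-0.016, -0.026, 0.042], 'grasp_force': 0.0, 'grip_width': 0.999} 0.011
scene 422.18567641956275 278.04162478336326 212.86371995756355 [0.623 0.811 1.298] 0.9960034013605442
side 499.2313095008529 281.71384970023297 204.98109323833953 [-0.178 -0.83   0.809] 0.9961437074829932
```

View pics/scene0.png

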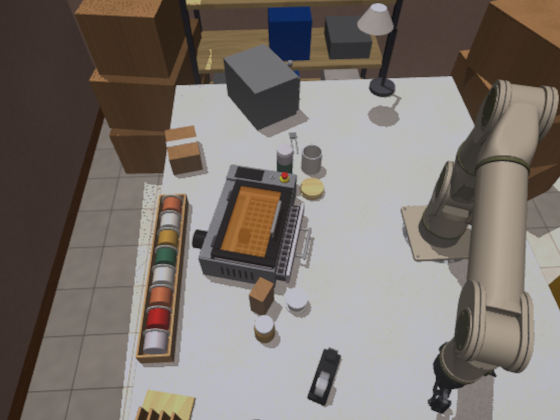

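View pics/side0.png

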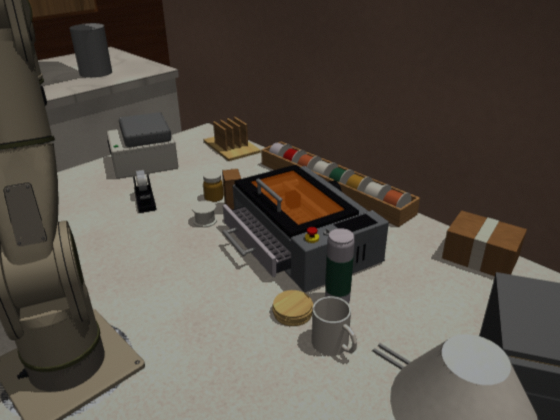

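The scene view shows the engraver at about (255,222), with the lid bar near (277,215), tray pull near (305,245) and stop button at (284,178). The side view shows the lid bar at (268,195) and tray pull at (240,250). The spool, carton and jar stand at its +y front end, and the coasters, can and mug at its -y end.

```bash
cat > h.py <<'E'
import numpy as np,cv2
def cloud(c):
    v,u=np.mgrid[:420,:560]; z=c["range_z"].astype(float)
    P=np.stack([(u-c["cx"])/c["fx"]*z,(v-c["cy"])/c["fy"]*z,z],-1)
    W=(P-c["t"])@c["R"]; W[z==0]=np.nan; return W
E
python3 - <<'E'
import pickle; from h import *
d=pickle.load(open("d.pkl","rb"))
for n in d:
    c=d[n]; W=cloud(c); c["W"]=W; hsv=cv2.cvtColor(c["color"],cv2.COLOR_RGB2HSV)
    box=(slice(160,285),slice(195,320)) if n=="scene" else (slice(160,280),slice(215,385))
    M=np.zeros((420,560),bool); M[box]=1
    am=M&(hsv[...,0]>4)&(hsv[...,0]<20)&(hsv[...,1]>170)&(hsv[...,2]>60)&(W[...,2]>.11)&(W[...,2]<.15)
    p=W[am]; r=cv2.minAreaRect(p[:,:2].astype(np.float32)); print(n,"amber",am.sum(),np.round(r[0],3),np.round(r[1],3),r[2],"z",np.median(p[:,2]))
    # top of case + lid: all pts z .1-.145
    t=M&(W[...,2]>.112)&(W[...,2]<.15); p=W[t]; r=cv2.minAreaRect(p[:,:2].astype(np.float32)); print(" top",t.sum(),np.round(r[0],3),np.round(r[1],3),r[2])
    for nm,lo,hi in(("bar",.162,.2),("pull",.036,.062)):
        m=M&(W[...,2]>lo)&(W[...,2]<hi)
        k,l,s,ce=cv2.connectedComponentsWithStats(m.astype(np.uint8))
        for i in range(1,k):
            if s[i,4]>12:
                q=W[l==i]; r=cv2.minAreaRect(q[:,:2].astype(np.float32)); print(" ",nm,s[i,4],ce[i].round(),np.round(q.mean(0),3),np.round(r[0],3),np.round(r[1],3),round(r[2],1))
c=d["scene"]
cv2.imwrite("pics/crop.png",np.hstack([cv2.resize(d["scene"]["color"][150:300,190:330,::-1],None,fx=2.8,fy=2.8,interpolation=2),cv2.resize(d["side"]["color"][150:300,180:320,::-1],None,fx=2.8,fy=2.8,interpolation=2)]))
E
```

```text
scene amber 1902 [0.676 0.   ] [0.266 0.143] 75.91395568847656 z 0.13560912065180586
 top 7157 [ 0.678 -0.029] [0.508 0.253] 76.19557189941406
  bar 123 [276. 217.] [0.594 0.028 0.181] [0.594 0.023] [0.134 0.011] 76.1
  pull 33 [198. 162.] [ 0.889 -0.347  0.048] [ 0.89  -0.347] [0.027 0.011] 25.3
  pull 78 [310. 165.] [ 0.444 -0.306  0.049] [ 0.445 -0.308] [0.026 0.07 ] 73.9
  pull 406 [287. 243.] [0.556 0.047 0.052] [0.552 0.034] [0.303 0.047] 78.8
  pull 170 [305. 243.] [0.496 0.051 0.052] [0.502 0.047] [0.134 0.041] 75.6
  pull 194 [228. 273.] [0.758 0.155 0.049] [0.754 0.157] [0.007 0.192] 75.5
  pull 17 [273. 281.] [0.613 0.191 0.05 ] [0.615 0.19 ] [0.006 0.02 ] 88.5
side amber 2277 [ 0.663 -0.025] [0.328 0.151] 75.63199615478516 z 0.13392737238090321
 top 7576 [ 0.677 -0.024] [0.59  0.256] 75.82946014404297
  bar 163 [269. 190.] [0.588 0.016 0.177] [0.59  0.022] [0.133 0.011] 75.9
  bar 573 [340. 240.] [ 0.538 -0.269  0.182] [ 0.544 -0.263] [0.059 0.057] 44.5
  pull 954 [345. 184.] [0.937 0.044 0.053] [0.968 0.112] [0.476 0.108] 89.9
  pull 16 [327. 161.] [1.016 0.186 0.057] [1.016 0.184] [0.038 0.011] 88.9
  pull 23 [342. 167.] [1.016 0.118 0.057] [1.016 0.121] [0.012 0.047] 0.6
  pull 27 [359. 174.] [1.016 0.044 0.058] [1.017 0.045] [0.019 0.046] 8.8
  pull 69 [219. 186.] [0.647 0.318 0.05 ] [0.645 0.315] [0.05  0.025] 56.5
  pull 1833 [262. 241.] [0.541 0.    0.049] [0.542 0.043] [0.49  0.135] 80.3
  pull 247 [369. 254.] [ 0.694 -0.24   0.049] [ 0.695 -0.241] [0.009 0.102] 75.3
```

View pics/crop.png

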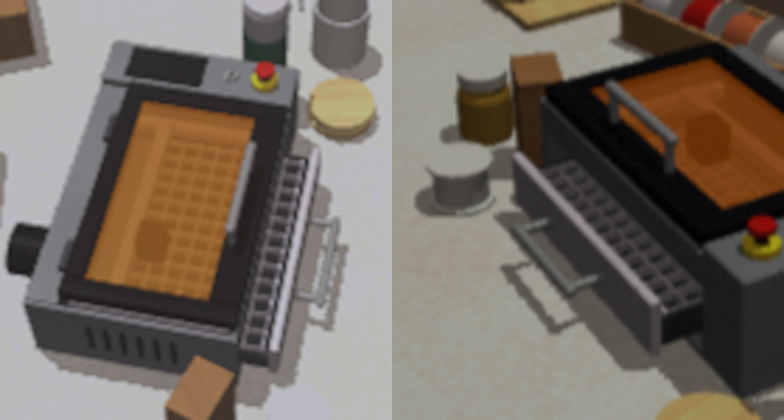

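Engraver: origin about (0.677, -0.030), yaw -14°. The tray stands out about 31 mm. I'll move in front of the pull with fingers shut and tool y along the engraver's x.

The rows are not in the units I measure in: shifts go in shares of 75 cm and turns go in shares of 2 pi rad. I convert before sending: -0.4 m / 0.75 = -0.5333, -0.39 m / 0.75 = -0.52, 1.421 rad / 6.2832 = 0.2262.

Emit:
move_arm --plan '[{"delta_pos": [-0.0267,-0.0267,0],"turn": [0,0,0.0113],"fingers": 1},{"delta_pos": [-0.0733,-0.0747,0],"turn": [0,0,0.0318],"fingers": 1},{"delta_pos": [-0.1253,-0.128,0],"turn": [0,0,0.0543],"fingers": 1},{"delta_pos": [-0.1773,-0.1813,0],"turn": [0,0,0.0769],"fingers": 1},{"delta_pos": [-0.2293,-0.2347,0],"turn": [0,0,0.0995],"fingers": 1},{"delta_pos": [-0.2813,-0.288,0],"turn": [0,0,0.1221],"fingers": 1},{"delta_pos": [-0.3333,-0.3413,0],"turn": [0,0,0.1447],"fingers": 1},{"delta_pos": [-0.3853,-0.3947,0],"turn": [0,0,0.1673],"fingers": 1},{"delta_pos": [-0.4373,-0.448,0],"turn": [0,0,0.1899],"fingers": 1},{"delta_pos": [-0.484,-0.496,0],"turn": [0,0,0.2102],"fingers": 1},{"delta_pos": [-0.5107,-0.5227,0],"turn": [0,0,0.2217],"fingers": 1},{"delta_pos": [-0.52,-0.5333,0],"turn": [0,0,0.2262],"fingers": 1}]' --force 40

```text
clock: 1.6
position: [0.4467, 0.0569, 0.2102]
ee_rot: [0.789, 0.615, -0.0, -0.0]
ft_force: [-0.3, -0.2, 0.4]
grip_width: 0.001
grasp_force: 0.0
```

Scaled: 0.174 m / 0.75 = 0.232, 0.16 m / 0.75 = 0.2133.

Emit:
move_arm --plan '[{"delta_pos": [0,0,0.04],"turn": [0,0,0],"fingers": 1},{"delta_pos": [0,0,0.1067],"turn": [0,0,0],"fingers": 1},{"delta_pos": [0,0,0.1733],"turn": [0,0,0],"fingers": 1},{"delta_pos": [0,0,0.2133],"turn": [0,0,0],"fingers": 1},{"delta_pos": [0,0,0.232],"turn": [0,0,0],"fingers": 1},{"delta_pos": [0,0,0.232],"turn": [0,0,0],"fingers": 1}]'

```text
clock: 2.35
position: [0.4462, 0.0584, 0.0361]
ee_rot: [0.788, 0.616, -0.001, -0.0]
ft_force: [0.2, -0.5, 0.6]
grip_width: 0.0
grasp_force: 0.0
```

Run:
```python
from workcell import camera
import cv2
a=camera("side")["color"][150:300,170:310,::-1]; cv2.imwrite("pics/push0.png",cv2.resize(a,None,fx=4,fy=4))
```

```text
(no output)
```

View pics/push0.png

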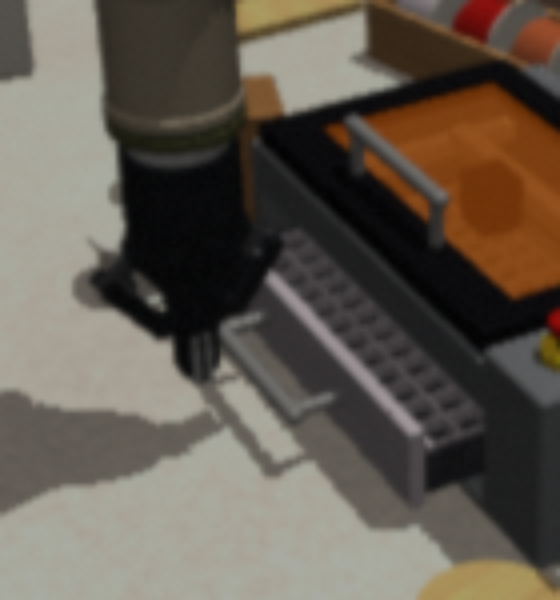

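The picture shows the shut fingers just in front of the pull, at crop (200,360), with the knuckles flared along the closing line. They could graze the case, so I'll turn the gripper a quarter so that they lie along y.

Scaled: 1.571 rad / 6.2832 = 0.25.

Emit:
move_arm --plan '[{"delta_pos": [0,0,0],"turn": [0,0,0.025],"fingers": 1},{"delta_pos": [0,0,0],"turn": [0,0,0.05],"fingers": 1},{"delta_pos": [0,0,0],"turn": [0,0,0.075],"fingers": 1},{"delta_pos": [0,0,0],"turn": [0,0,0.0999],"fingers": 1},{"delta_pos": [0,0,0],"turn": [0,0,0.1249],"fingers": 1},{"delta_pos": [0,0,0],"turn": [0,0,0.1499],"fingers": 1},{"delta_pos": [0,0,0],"turn": [0,0,0.1751],"fingers": 1},{"delta_pos": [0,0,0],"turn": [0,0,0.2001],"fingers": 1},{"delta_pos": [0,0,0],"turn": [0,0,0.225],"fingers": 1},{"delta_pos": [0,0,0],"turn": [0,0,0.25],"fingers": 1},{"delta_pos": [0,0,0],"turn": [0,0,0.25],"fingers": 1}]'

```text
clock: 3.78
position: [0.4474, 0.0584, 0.0376]
ee_rot: [0.993, -0.122, 0.001, -0.001]
ft_force: [0.0, -0.2, -0.3]
grip_width: 0.0
grasp_force: 0.0
```

Scaled: 0.046 m / 0.75 = 0.0613, 0.044 m / 0.75 = 0.0587.

Emit:
move_arm --plan '[{"delta_pos": [0.0107,0,0],"turn": [0,0,0],"fingers": 1},{"delta_pos": [0.0213,0,0],"turn": [0,0,0],"fingers": 1},{"delta_pos": [0.0267,0,0],"turn": [0,0,0],"fingers": 1},{"delta_pos": [0.032,0,0],"turn": [0,0,0],"fingers": 1},{"delta_pos": [0.0373,0,0],"turn": [0,0,0],"fingers": 1},{"delta_pos": [0.0427,0,0],"turn": [0,0,0],"fingers": 1},{"delta_pos": [0.048,0,0],"turn": [0,0,0],"fingers": 1},{"delta_pos": [0.0533,0,0],"turn": [0,0,0],"fingers": 1},{"delta_pos": [0.0587,0,0],"turn": [0,0,0],"fingers": 1},{"delta_pos": [0.0613,0,0],"turn": [0,0,0],"fingers": 1}]'

```text
clock: 5.03
position: [0.4914, 0.0465, 0.0364]
ee_rot: [0.992, -0.122, 0.0, -0.0]
ft_force: [-0.5, 0.1, 0.2]
grip_width: -0.0
grasp_force: 0.0
```

Scaled: 0.006 m / 0.75 = 0.008, 0.004 m / 0.75 = 0.0053.

Emit:
move_arm --plan '[{"delta_pos": [0.0027,0,0],"turn": [0,0,0],"fingers": 1},{"delta_pos": [0.0053,0,0],"turn": [0,0,0],"fingers": 1},{"delta_pos": [0.008,0,0],"turn": [0,0,0],"fingers": 1}]'

```text
clock: 5.4
position: [0.4971, 0.0451, 0.0364]
ee_rot: [0.992, -0.122, -0.0, -0.0]
ft_force: [0.7, -1.1, 0.7]
grip_width: -0.001
grasp_force: 0.0
```

Run:
```python
from workcell import camera,get_obs
import cv2
o=get_obs(); print(o["ft_force"],o["torque"],o["position"])
a=camera("side")["color"][150:300,170:310,::-1]; b=camera("scene")["color"][160:310,230:370,::-1]
import numpy as np
cv2.imwrite("pics/push1.png",cv2.resize(np.hstack([a,b]),None,fx=2.8,fy=2.8))
```

```text
[ 0.6608398  -1.05433405  0.70634789] [-0.02640518 -0.03406654  0.03155065] [0.49706677 0.04510163 0.03639854]
```

View pics/push1.png

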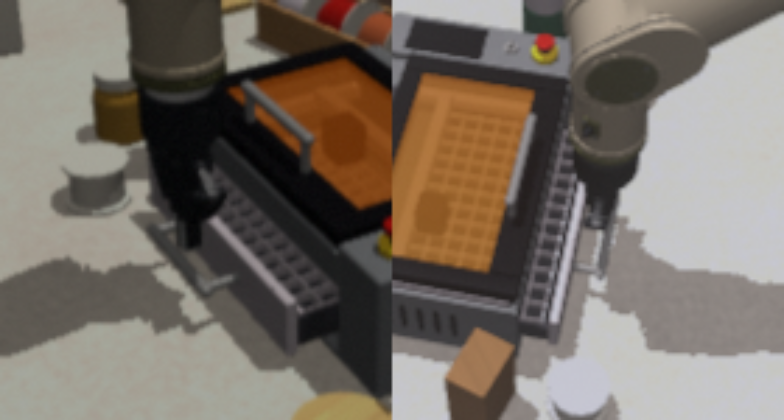

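Fingers are at the bar (side crop (190,235)), but I can't tell from this whether they are in front of it or over it. I'll measure the panel and bar positions before and now from depth.

```bash
cat >> h.py <<'E'
O=np.array([.677,-.0296,0]); EX=np.array([.9703,-.2419,0]); EY=np.array([.2419,.9703,0])
def eng(W): D=W-O; return np.stack([D@EX,D@EY,W[...,2]],-1)
def tray(c):
    E=eng(cloud(c)); E=E[np.isfinite(E[...,2])]
    x,y,z=E.T
    p=E[(z>.070)&(z<.085)&(x>-.26)&(x<-.13)&(y>-.11)&(y<.17)]
    print(" panel top x pct",np.percentile(p[:,0],[2,10,50,90]).round(4),len(p))
    for lo,hi in((-.035,-.005),(.06,.09)):
        b=E[(z>.043)&(z<.06)&(x>-.29)&(x<-.15)&(y>lo)&(y<hi)]
        print(" bar",lo,hi,np.histogram(b[:,0],np.arange(-.29,-.14,.01))[0], "zmed",np.median(b[:,2]).round(3) if len(b) else None)
E
python3 - <<'E'
import pickle; from h import *; from workcell import camera
d=pickle.load(open("d.pkl","rb"))
for n in("scene","side"):
    print(n,"old");tray(d[n]);print(n,"new");tray(camera(n))
E
```

```text
scene old
 panel top x pct [-0.1682 -0.167  -0.1623 -0.1573] 248
 bar -0.035 -0.005 [ 0  0  0  0  0  0  0  0 16 12  6  9  2  0] zmed 0.051
 bar 0.06 0.09 [ 0  0  0  0  0  0  0  0 18 11  7  6  4  0] zmed 0.052
scene new
 panel top x pct [-0.1677 -0.1667 -0.1617 -0.1571] 173
 bar -0.035 -0.005 [0 0 0 0 0 0 0 0 7 0 0 0 0 0] zmed 0.052
 bar 0.06 0.09 [ 0  0  0  0  0  0  0  0 18 13  7  7  3  0] zmed 0.052
side old
 panel top x pct [-0.1708 -0.1698 -0.1659 -0.16  ] 317
 bar -0.035 -0.005 [ 0  0  0  0  0  0  0  8 34 12 12 18 17  0] zmed 0.05
 bar 0.06 0.09 [ 0  0  0  0  0  0  0  4 26 10 12 13 20  0] zmed 0.05
side new
 panel top x pct [-0.2039 -0.1977 -0.1678 -0.1605] 235
 bar -0.035 -0.005 [ 0  0  0  0  0  0  0  6 33 12 13 17 14  0] zmed 0.05
 bar 0.06 0.09 [ 0  0  0  0  0  0  0  0 29 10  6  0  0  0] zmed 0.05
```

Run:
```python
import pickle; from h import *; from workcell import camera
d=pickle.load(open("d.pkl","rb"))
ims=[]
for n in("scene","side"):
    c=camera(n); ch=(d[n]["range_z"]-c["range_z"])>.006
    E=eng(cloud(c))[ch]; x,y,z=E.T
    for lo in np.arange(.0,.13,.01):
        q=E[(z>lo)&(z<=lo+.01)&(x>-.3)&(x<-.1)&(abs(y-.03)<.1)]
        if len(q)>2: print(n,lo.round(2),len(q),"x",np.percentile(q[:,0],[3,50,97]).round(3),"y",np.percentile(q[:,1],[3,50,97]).round(3))
c=camera("wrist"); cv2.imwrite("pics/wrist1.png",c["color"][:,:,::-1])
```

```text
scene 0.0 142 x [-0.296 -0.239 -0.175] y [-0.062  0.036  0.12 ]
scene 0.02 6 x [-0.147 -0.131 -0.126] y [-0.067  0.042  0.123]
scene 0.03 16 x [-0.161 -0.135 -0.127] y [-0.061  0.033  0.108]
scene 0.05 26 x [-0.202 -0.14  -0.121] y [-0.046  0.016  0.114]
scene 0.06 5 x [-0.198 -0.168 -0.129] y [-0.034  0.034  0.076]
scene 0.07 3 x [-0.167 -0.164 -0.158] y [0.018 0.06  0.111]
scene 0.08 6 x [-0.168 -0.162 -0.16 ] y [0.004 0.072 0.117]
scene 0.09 3 x [-0.124 -0.124 -0.123] y [0.017 0.083 0.112]
scene 0.1 6 x [-0.204 -0.199 -0.183] y [0.037 0.039 0.057]
scene 0.11 7 x [-0.203 -0.195 -0.18 ] y [0.041 0.042 0.049]
scene 0.12 14 x [-0.207 -0.2   -0.122] y [-0.038  0.043  0.11 ]
side 0.0 142 x [-0.294 -0.241 -0.165] y [-0.064  0.02   0.124]
side 0.02 13 x [-0.17  -0.127 -0.1  ] y [-0.054  0.024  0.069]
side 0.03 3 x [-0.171 -0.171 -0.169] y [-0.042  0.026  0.052]
side 0.04 13 x [-0.183 -0.139 -0.105] y [-0.045  0.033  0.121]
side 0.05 36 x [-0.206 -0.156 -0.106] y [-0.06   0.023  0.095]
side 0.06 22 x [-0.205 -0.199 -0.171] y [-0.022  0.02   0.032]
side 0.07 37 x [-0.205 -0.194 -0.162] y [-0.039  0.017  0.035]
side 0.08 36 x [-0.204 -0.199 -0.131] y [0.012 0.019 0.034]
side 0.09 19 x [-0.206 -0.2   -0.125] y [-0.057  0.021  0.042]
side 0.1 50 x [-0.207 -0.203 -0.126] y [-0.035  0.022  0.058]
side 0.11 45 x [-0.206 -0.204 -0.125] y [-0.013  0.015  0.096]
side 0.12 67 x [-0.21  -0.203 -0.124] y [-0.022  0.013  0.08 ]
```

View pics/wrist1.png

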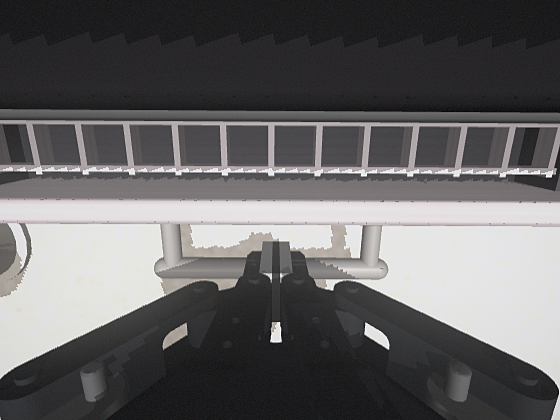

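The wrist view shows the fingers' end at (275,240) overlapping the bar (rows 258–278), with no force felt. I'll check by projection where the tips really are.

Run:
```python
from h import *; from workcell import camera,get_obs
o=get_obs();p=o["position"]; print(p,o["ft_force"])
c=camera("side")
for nm,X in[("tip",p-[0,0,.011]),("tip+10",p-[0,0,.001]),("tip+30",p+[0,0,.019]),("barcentre",O-.203*EX+.028*EY+[0,0,.046])]:
    q=c["R"]@X+c["t"]; print(nm,(q[0]/q[2]*c["fx"]+c["cx"]).round(1),(q[1]/q[2]*c["fy"]+c["cy"]).round(1),q[2].round(3))
print(c["color"][222:246,232:248].mean(-1).astype(int)); print((c["range_z"][222:246,232:248]*1000).astype(int))
```

```text
[0.49692546 0.04515734 0.0364049 ] [0.38954167 0.25263356 0.67053436]
tip 237.9 247.2 1.345
tip+10 237.7 244.2 1.34
tip+30 237.3 238.0 1.33
barcentre 234.2 242.3 1.329
[[  8   5   5   7   9   6   7   7   4   8   9   7  12  16  15  11]
 [  7   8   7   8  11   6   8   5   4   6   6   4  10  12  11   8]
 [  9   7   7   9   7   6   9   5   6   5   8   6   9   8   6  14]
 [ 15   7   6   7   7   5   7   7   3   5   6   5   6   7  16  33]
 [ 35  18  10   5   8   5   4   7   6   6   6   7   8  18  47  62]
 [ 45  24   9   6   8   5   7   7   6   7   8  12  24  55 103 112]
 [ 53  28  20  16   9   7   3   8   6  13  20  35  69 106 138 144]
 [ 73  39  34  29  15   7   5   4   8  18  35  49  79 118 142 148]
 [ 73  37  39  37  19   8   8   6   6  21  44  50  57  86 123 144]
 [ 55  36  40  37  19  10   7   9   9  20  43  50  51  59  88 125]
 [ 55  37  41  41  22  10   8   8   9  16  43  50  50  51  61  92]
 [ 64  39  42  44  24   7   9   8   8  16  42  49  50  51  51  62]
 [ 68  42  42  45  23  11   7   7   9  15  43  50  49  51  50  52]
 [ 71  43  41  45  24   7   8   8   9  15  41  49  50  49  50
[... 2017 characters left out ...]
2 1340
  1337 1331]
 [1335 1426 1319 1315 1318 1311 1326 1330 1326 1375 1366    0 1353 1344
  1342 1337]
 [1328 1335 1421 1323 1322 1324 1426 1420 1384 1372 1365 1360 1357 1346
  1343 1331]
 [1328 1328 1327 1421 1418 1425 1413 1417 1388 1376 1375 1361 1358 1351
  1338 1337]
 [1328 1326 1320 1323 1413 1421 1417 1413 1417 1379 1373 1364 1359 1348
  1349 1337]
 [1321 1318 1318 1319 1324 1409 1407 1406 1411 1407 1370 1367 1357 1351
  1344 1335]
 [1325 1322 1315 1321 1310 1316 1403 1406 1404 1401 1406 1369 1359 1358
  1350 1341]
 [1398 1319 1314 1317 1310 1314 1316 1394 1403 1399 1403 1402 1371 1358
  1354 1343]
 [1396 1396 1315 1309 1308 1304 1310 1315 1397 1395 1403 1397 1396 1357
  1348 1343]]
```

Those pixels show floor below the finger's end at row 238, so the tips are about 30 mm higher than stated, just over the bar. I'll measure the tip height directly.

Run:
```python
from h import *; from workcell import camera,get_obs
o=get_obs(); print(o["joint_pos"],o["position"],o["grip_width"])
for n,win in(("side",(slice(228,239),slice(233,242))),):
    c=camera(n); W=cloud(c); E=eng(W)
    for r in range(214,240,2): print(r,E[r,237].round(3),E[r,239].round(3))
c=camera("wrist"); T=c["tool_from_camera"]; print(np.round(T,3))
v,u=np.mgrid[:420,:560]; z=c["range_z"]; P=np.stack([(u-c["cx"])/c["fx"]*z,(v-c["cy"])/c["fy"]*z,z],-1)@T[:3,:3].T+T[:3,3]
for r,cc in((242,268),(242,285),(250,268),(260,268),(275,265),(268,200),(268,350),(210,150),(210,400)): print(r,cc,P[r,cc].round(3))
```

```text
[-0.72392982  0.26408847  0.60825438  2.00526237 -0.18783066  0.92643066
 -1.8344092 ] [0.49696216 0.04515025 0.03640775] -0.00014563292320198521
214 [-0.203 -0.002  0.15 ] [-0.199 -0.006  0.151]
216 [-0.202  0.001  0.142] [nan nan nan]
218 [-0.195  0.017  0.126] [-0.205 -0.017  0.147]
220 [-0.196  0.015  0.121] [-0.204 -0.015  0.14 ]
222 [-0.189  0.033  0.102] [-0.205 -0.016  0.135]
224 [-0.204 -0.001  0.12 ] [-0.205 -0.016  0.129]
226 [-0.204  0.001  0.113] [-0.204 -0.012  0.121]
228 [-0.206 -0.003  0.11 ] [-0.202 -0.006  0.11 ]
230 [-0.197  0.018  0.089] [-0.192  0.015  0.089]
232 [-0.199  0.013  0.086] [-0.191  0.018  0.08 ]
234 [-0.198  0.018  0.077] [-0.192  0.018  0.074]
236 [-0.198  0.018  0.07 ] [-0.191  0.021  0.066]
238 [-0.198  0.019  0.064] [-0.191  0.022  0.059]
[[ 0.001 -0.965 -0.263  0.067]
 [ 1.     0.     0.001  0.   ]
 [-0.    -0.263  0.965 -0.164]
 [ 0.     0.     0.     1.   ]]
242 268 [ 0.012 -0.003 -0.027]
242 285 [ 0.011  0.005 -0.026]
250 268 [ 0.012 -0.003 -0.037]
260 268 [ 0.012 -0.003 -0.047]
275 265 [ 0.012 -0.004 -0.062]
268 200 [-0.008 -0.041 -0.016]
268 350 [-0.009  0.041 -0.015]
210 150 [ 0.032 -0.054 -0.04 ]
210 400 [ 0.032  0.054 -0.039]
```

The wrist depth confirms it: the tool pose agrees with the scene (bar top at z 0.052), but the shut fingertips are about 25 mm behind the TCP, not 11 mm ahead. They passed over the bar untouched. I'll back off, go lower by 33 mm and look again.

Scaled: -0.046 m / 0.75 = -0.0613, 0.028 m / 0.75 = 0.0373.

Emit:
move_arm --plan '[{"delta_pos": [-0.02,0,0],"turn": [0,0,0],"fingers": 1},{"delta_pos": [-0.0427,0,0],"turn": [0,0,0],"fingers": 1},{"delta_pos": [-0.0587,0,0],"turn": [0,0,0],"fingers": 1},{"delta_pos": [-0.0613,0,0],"turn": [0,0,0],"fingers": 1},{"delta_pos": [-0.0613,0,0.0133],"turn": [0,0,0],"fingers": 1},{"delta_pos": [-0.0613,0,0.0267],"turn": [0,0,0],"fingers": 1},{"delta_pos": [-0.0613,0,0.0373],"turn": [0,0,0],"fingers": 1},{"delta_pos": [-0.0613,0,0.044],"turn": [0,0,0],"fingers": 1},{"delta_pos": [-0.0613,0,0.044],"turn": [0,0,0],"fingers": 1}]'

```text
clock: 7.02
position: [0.4521, 0.056, 0.0029]
ee_rot: [0.992, -0.122, -0.0, 0.0]
ft_force: [-0.2, 0.4, 1.0]
grip_width: 0.001
grasp_force: 0.0
```

```bash
cat >> h.py <<'E'
def wcloud(c):
    T=c["tool_from_camera"]; v,u=np.mgrid[:420,:560]; z=c["range_z"].astype(float)
    P=np.stack([(u-c["cx"])/c["fx"]*z,(v-c["cy"])/c["fy"]*z,z],-1)@T[:3,:3].T+T[:3,3]; P[z==0]=np.nan; return P
E
python3 - <<'E'
from h import *; from workcell import camera,get_obs
c=camera("wrist"); P=wcloud(c); cv2.imwrite("pics/wrist2.png",c["color"][:,:,::-1])
for r in range(180,280,6): print(r,P[r,268].round(3),P[r,200].round(3))
E
```

```text
180 [ 0.037 -0.004  0.003] [ 0.037 -0.043  0.003]
186 [ 0.034 -0.004  0.003] [ 0.034 -0.043  0.002]
192 [ 0.041 -0.003 -0.045] [ 0.041 -0.03  -0.046]
198 [ 0.039 -0.003 -0.047] [ 0.039 -0.03  -0.048]
204 [ 0.037 -0.003 -0.049] [ 0.037 -0.03  -0.05 ]
210 [ 0.034 -0.003 -0.05 ] [ 0.034 -0.03  -0.049]
216 [ 0.032 -0.003 -0.048] [ 0.031 -0.031 -0.047]
222 [ 0.012 -0.004  0.002] [ 0.012 -0.044  0.002]
228 [ 0.009 -0.004  0.002] [ 0.009 -0.044  0.002]
234 [ 0.005 -0.004  0.002] [ 0.005 -0.044  0.001]
240 [ 0.001 -0.004  0.002] [ 0.002 -0.044  0.001]
246 [ 0.012 -0.003 -0.032] [-0.003 -0.045  0.002]
252 [ 0.012 -0.003 -0.04 ] [-0.007 -0.045  0.002]
258 [ 0.011 -0.003 -0.045] [-0.01  -0.045  0.001]
264 [ 0.011 -0.003 -0.05 ] [-0.015 -0.046  0.003]
270 [ 0.012 -0.003 -0.057] [-0.019 -0.046  0.002]
276 [ 0.012 -0.003 -0.063] [-0.023 -0.046  0.003]
```

View pics/wrist2.png

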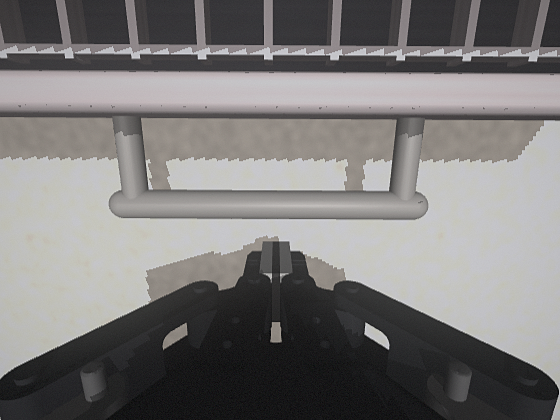

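The wrist view now shows the tips (275,240) about 19 mm short of the bar (rows 190–218), with their ends below the bar's height. Pushing now.

Scaled: 0.032 m / 0.75 = 0.0427, 0.029 m / 0.75 = 0.0387.

Emit:
move_arm --plan '[{"delta_pos": [0.008,0,0],"turn": [0,0,0],"fingers": 1},{"delta_pos": [0.0173,0,0],"turn": [0,0,0],"fingers": 1},{"delta_pos": [0.0227,0,0],"turn": [0,0,0],"fingers": 1},{"delta_pos": [0.0267,0,0],"turn": [0,0,0],"fingers": 1},{"delta_pos": [0.0307,0,0],"turn": [0,0,0],"fingers": 1},{"delta_pos": [0.0347,0,0],"turn": [0,0,0],"fingers": 1},{"delta_pos": [0.0387,0,0],"turn": [0,0,0],"fingers": 1},{"delta_pos": [0.0427,0,0],"turn": [0,0,0],"fingers": 1}]'

```text
clock: 8.07
position: [0.4834, 0.0484, 0.0033]
ee_rot: [0.992, -0.122, -0.0, 0.0]
ft_force: [-3.2, -0.1, 0.5]
grip_width: 0.001
grasp_force: 1.4
```

Scaled: 0.011 m / 0.75 = 0.0147, 0.009 m / 0.75 = 0.012.

Emit:
move_arm --plan '[{"delta_pos": [0.004,0,0],"turn": [0,0,0],"fingers": 1},{"delta_pos": [0.008,0,0],"turn": [0,0,0],"fingers": 1},{"delta_pos": [0.012,0,0],"turn": [0,0,0],"fingers": 1},{"delta_pos": [0.0147,0,0],"turn": [0,0,0],"fingers": 1}]'

```text
clock: 8.57
position: [0.4942, 0.0457, 0.0033]
ee_rot: [0.992, -0.122, -0.0, 0.0]
ft_force: [-2.7, -0.3, 0.4]
grip_width: 0.001
grasp_force: 1.3
```

Pushing at the drag of about 3 N. I'll creep the last ~7 mm.

Scaled: 0.005 m / 0.75 = 0.0067, 0.004 m / 0.75 = 0.0053.

Emit:
move_arm --plan '[{"delta_pos": [0.0027,0,0],"turn": [0,0,0],"fingers": 1},{"delta_pos": [0.0053,0,0],"turn": [0,0,0],"fingers": 1},{"delta_pos": [0.0067,0,0],"turn": [0,0,0],"fingers": 1}]'

```text
clock: 8.95
position: [0.499, 0.0445, 0.0034]
ee_rot: [0.992, -0.122, 0.0, 0.0]
ft_force: [-3.4, -2.0, 0.1]
grip_width: 0.004
grasp_force: 1.3
```

Scaled: 0.002 m / 0.75 = 0.0027, 0.001 m / 0.75 = 0.0013.

Emit:
move_arm --plan '[{"delta_pos": [0.0013,0,0],"turn": [0,0,0],"fingers": 1},{"delta_pos": [0.0027,0,0],"turn": [0,0,0],"fingers": 1}]'

```text
clock: 9.2
position: [0.5009, 0.044, 0.0034]
ee_rot: [0.992, -0.122, -0.0, 0.0]
ft_force: [-2.8, -0.6, 0.0]
grip_width: -0.002
grasp_force: 1.3
```

Scaled: 0.001 m / 0.75 = 0.0013.

Emit:
move_arm --plan '[{"delta_pos": [0.0013,0,0],"turn": [0,0,0],"fingers": 1},{"delta_pos": [0.0013,0,0],"turn": [0,0,0],"fingers": 1}]'

```text
clock: 9.45
position: [0.5009, 0.0441, 0.0032]
ee_rot: [0.993, -0.122, -0.001, -0.0]
ft_force: [-7.3, 0.2, 4.7]
grip_width: 0.002
grasp_force: 3.6
```

Scaled: 0.001 m / 0.75 = 0.0013.

Emit:
move_arm --plan '[{"delta_pos": [0.0013,0,0],"turn": [0,0,0],"fingers": 1},{"delta_pos": [0.0013,0,0],"turn": [0,0,0],"fingers": 1}]'

```text
clock: 9.7
position: [0.5009, 0.0441, 0.0031]
ee_rot: [0.993, -0.122, -0.002, -0.0]
ft_force: [-12.2, 1.5, 8.1]
grip_width: -0.002
grasp_force: 5.9
```

The tray is against its stop: force rose 3 → 12 N with no movement, at the expected home position. Now back off, rise, open, and turn back.

Scaled: -0.23 m / 0.75 = -0.3067, -0.05 m / 0.75 = -0.0667, -0.157 rad / 6.2832 = -0.025.

Emit:
move_arm --plan '[{"delta_pos": [-0.0133,0,0],"turn": [0,0,0],"fingers": 1},{"delta_pos": [-0.04,0,0],"turn": [0,0,0],"fingers": 1},{"delta_pos": [-0.0533,0,-0.0133],"turn": [0,0,0],"fingers": 1},{"delta_pos": [-0.0533,0,-0.0667],"turn": [0,0,0],"fingers": 1},{"delta_pos": [-0.0533,0,-0.1333],"turn": [0,0,0],"fingers": 1},{"delta_pos": [-0.0533,0,-0.2],"turn": [0,0,-0.025],"fingers": 0},{"delta_pos": [-0.0533,0,-0.2667],"turn": [0,0,-0.05],"fingers": 0},{"delta_pos": [-0.04,0,-0.3],"turn": [0,0,-0.075],"fingers": 0},{"delta_pos": [0,0,-0.3067],"turn": [0,0,-0.0999],"fingers": 0},{"delta_pos": [0.0467,0,-0.3067],"turn": [0,0,-0.1249],"fingers": 0},{"delta_pos": [0.0867,0,-0.3067],"turn": [0,0,-0.1499],"fingers": 0},{"delta_pos": [0.12,0,-0.3067],"turn": [0,0,-0.1751],"fingers": 0}]'

```text
clock: 11.2
position: [0.5916, 0.0219, 0.2336]
ee_rot: [0.909, 0.417, 0.001, 0.0]
ft_force: [-0.2, 1.3, -0.0]
grip_width: 1.004
grasp_force: 0.0
```

Scaled: -0.471 rad / 6.2832 = -0.075.

Emit:
move_arm --plan '[{"delta_pos": [0,0,0],"turn": [0,0,-0.025],"fingers": 0},{"delta_pos": [0,0,0],"turn": [0,0,-0.05],"fingers": 0},{"delta_pos": [0,0,0],"turn": [0,0,-0.075],"fingers": 0},{"delta_pos": [0,0,0],"turn": [0,0,-0.075],"fingers": 0}]'

```text
clock: 11.7
position: [0.5904, 0.022, 0.2337]
ee_rot: [0.788, 0.615, 0.001, 0.0]
ft_force: [0.9, 0.4, 0.4]
grip_width: 0.998
grasp_force: 0.0
```

Run:
```python
from h import *; from workcell import camera,get_obs
o=get_obs(); p=o["position"]; print(eng(p).round(4),o["ee_rot"].round(3) if hasattr(o["ee_rot"],"round") else o["ee_rot"])
c=camera("wrist"); P=wcloud(c); cv2.imwrite("pics/wrist3.png",c["color"][:,:,::-1]); np.save("P.npy",P)
zb=p[2]-.175
m=(P[...,2]>zb-.012)&(P[...,2]<zb+.004)&(abs(P[...,0])<.09)&(abs(P[...,1])<.06); q=P[m]; print("bar?",m.sum(),np.percentile(q,[2,50,98],axis=0).round(4))
for n in("scene",): tray(camera(n))
```

```text
[-0.0965  0.0291  0.2337] [0.788 0.615 0.001 0.   ]
bar? 2525 [[-0.0576 -0.0038  0.0514]
 [ 0.0097  0.0017  0.0532]
 [ 0.0645  0.0076  0.0571]]
 panel top x pct [-0.1363 -0.1356 -0.1332 -0.1307] 122
 bar -0.035 -0.005 [ 0  0  0  0  0  0  0  0  0  0  0 14 11  9] zmed 0.052
 bar 0.06 0.09 [ 0  0  0  0  0  0  0  0  0  0  0 14 14  8] zmed 0.051
```

View pics/wrist3.png

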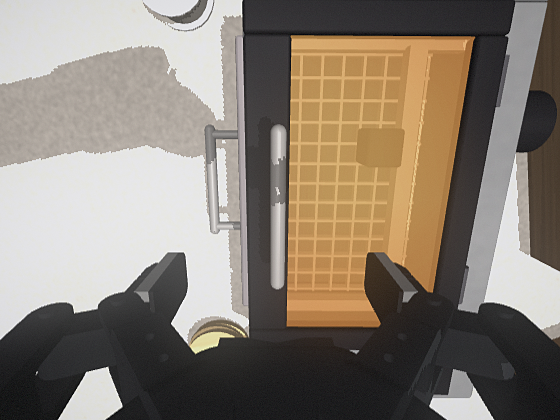

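The wrist view shows the bar centred between the open jaws (col 278, jaws at 180 and 372). The tray panel is at -0.136, which is home. I'll check the open tip height, then descend.

Run:
```python
import numpy as np
P=np.load("P.npy")
for r in(255,258,262,268,280): print(r,[P[r,c].round(3).tolist() for c in(165,176,182,370,376,386)])
```

```text
255 [[0.011, -0.048, -0.042], [0.011, -0.044, -0.042], [0.009, -0.042, -0.038], [0.01, 0.043, -0.039], [0.011, 0.045, -0.043], [0.011, 0.049, -0.043]]
258 [[0.011, -0.047, -0.046], [0.011, -0.043, -0.045], [0.008, -0.042, -0.038], [0.008, 0.043, -0.04], [0.011, 0.044, -0.045], [0.011, 0.048, -0.045]]
262 [[0.011, -0.046, -0.05], [0.01, -0.042, -0.047], [0.006, -0.042, -0.039], [0.007, 0.043, -0.041], [0.011, 0.043, -0.049], [0.011, 0.047, -0.05]]
268 [[0.011, -0.044, -0.055], [0.007, -0.042, -0.048], [0.004, -0.042, -0.04], [0.004, 0.044, -0.041], [0.007, 0.044, -0.048], [0.011, 0.045, -0.055]]
280 [[0.009, -0.042, -0.062], [0.003, -0.042, -0.051], [-0.001, -0.042, -0.042], [-0.001, 0.043, -0.043], [0.004, 0.043, -0.051], [0.008, 0.043, -0.06]]
```

Scaled: 0.1 m / 0.75 = 0.1333, 0.09 m / 0.75 = 0.12.

Emit:
move_arm --plan '[{"delta_pos": [0,0.0027,0.0267],"turn": [0,0,0],"fingers": 0},{"delta_pos": [0,0.0027,0.08],"turn": [0,0,0],"fingers": 0},{"delta_pos": [0,0.0027,0.12],"turn": [0,0,0],"fingers": 0},{"delta_pos": [0,0.0027,0.1333],"turn": [0,0,0],"fingers": 0},{"delta_pos": [0,0.0027,0.1333],"turn": [0,0,0],"fingers": 0.3},{"delta_pos": [0,0.0027,0.1333],"turn": [0,0,0],"fingers": 0.6},{"delta_pos": [0,0.0027,0.1333],"turn": [0,0,0],"fingers": 0.8}]' --force 40

```text
clock: 12.68
position: [0.5927, 0.0213, 0.1345]
ee_rot: [0.788, 0.615, 0.001, 0.0]
ft_force: [-0.8, 1.1, 0.4]
grip_width: 0.379
grasp_force: 0.0
```

Emit:
move_arm --plan '[{"delta_pos": [0,0,0],"turn": [0,0,0],"fingers": 1},{"delta_pos": [0,0,0],"turn": [0,0,0],"fingers": 1},{"delta_pos": [0,0,0],"turn": [0,0,0],"fingers": 1},{"delta_pos": [0,0,0],"turn": [0,0,0],"fingers": 1}]'

```text
clock: 13.18
position: [0.592, 0.0215, 0.134]
ee_rot: [0.788, 0.615, 0.0, -0.0]
ft_force: [-3.2, 0.4, 5.4]
grip_width: 0.124
grasp_force: 39.0
```

Run:
```python
from h import *; from workcell import camera,get_obs
o=get_obs(); p=o["position"]; print(eng(p).round(4))
c=camera("wrist"); P=wcloud(c); cv2.imwrite("pics/wrist4.png",c["color"][:,:,::-1])
m=(P[...,2]>-.056)&(P[...,2]<-.036)&(P[...,0]>.02)&(P[...,0]<.07)&(abs(P[...,1])<.03); print("bar top",m.sum(),np.percentile(P[m],[2,50,98],axis=0).round(4))
```

```text
[-0.0949  0.029   0.134 ]
bar top 3277 [[ 0.0212 -0.005  -0.0483]
 [ 0.0449  0.0007 -0.0465]
 [ 0.0661  0.0063 -0.0426]]
```

View pics/wrist4.png

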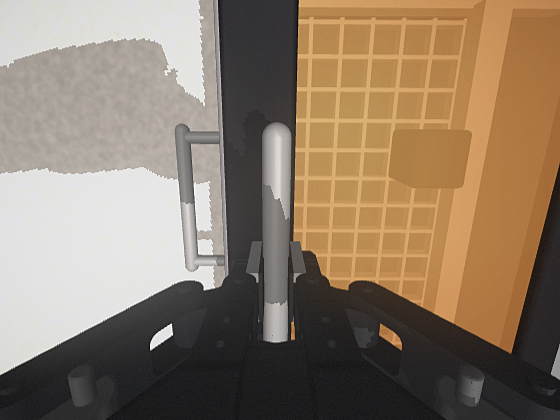

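Gripped: width 0.124 (≈10.5 mm), 39 N, with the bar at (277,240) between the pads. Working out the arc rows, with the tool leaning 0.2 rad along with the lid.

Run:
```python
import numpy as np
def st(t):
    a=np.radians(t); th=.2*t/45; s=.041
    return np.array([.18*(1-np.cos(a))+.055*np.sin(a)-s*np.sin(th), -(.18*np.sin(a)-.055*(1-np.cos(a)))-s*(1-np.cos(th))]),th
for t0,ts in((0,[.5,1.5,3,5,7,9,11.5,14,16.5,19,21,22]),(22,[23,25,27,29.5,32,34.5,37,39.5,41.5,43.5,44.7,45])):
    d0,h0=st(t0)
    for t in ts:
        d,h=st(t); c,s=np.cos(h0),np.sin(h0); e=d-d0; y,z=c*e[0]+s*e[1],-s*e[0]+c*e[1]
        print('{"delta_pos": [0, %.4f, %.4f], "turn": [%.3f, 0, 0], "fingers": 1},'%(y,z,h-h0),end=" ")
    print()
```

```text
{"delta_pos": [0, 0.0004, -0.0016], "turn": [0.002, 0, 0], "fingers": 1}, {"delta_pos": [0, 0.0012, -0.0047], "turn": [0.007, 0, 0], "fingers": 1}, {"delta_pos": [0, 0.0026, -0.0093], "turn": [0.013, 0, 0], "fingers": 1}, {"delta_pos": [0, 0.0046, -0.0155], "turn": [0.022, 0, 0], "fingers": 1}, {"delta_pos": [0, 0.0068, -0.0215], "turn": [0.031, 0, 0], "fingers": 1}, {"delta_pos": [0, 0.0092, -0.0275], "turn": [0.040, 0, 0], "fingers": 1}, {"delta_pos": [0, 0.0125, -0.0348], "turn": [0.051, 0, 0], "fingers": 1}, {"delta_pos": [0, 0.0161, -0.0420], "turn": [0.062, 0, 0], "fingers": 1}, {"delta_pos": [0, 0.0200, -0.0490], "turn": [0.073, 0, 0], "fingers": 1}, {"delta_pos": [0, 0.0243, -0.0558], "turn": [0.084, 0, 0], "fingers": 1}, {"delta_pos": [0, 0.0278, -0.0610], "turn": [0.093, 0, 0], "fingers": 1}, {"delta_pos": [0, 0.0297, -0.0636], "turn": [0.098, 0, 0], "fingers": 1}, 
{"delta_pos": [0, 0.0016, -0.0027], "turn": [0.004, 0, 0], "fingers": 1}, {"delta_pos": [0, 0.0051, -0.0081], "turn": [0.013, 0, 0], "fingers": 1}, {"delta_pos": [0, 0.0087, -0.0133], "turn": [0.022, 0, 0], "fingers": 1}, {"delta_pos": [0, 0.0135, -0.0196], "turn": [0.033, 0, 0], "fingers": 1}, {"delta_pos": [0, 0.0186, -0.0258], "turn": [0.044, 0, 0], "fingers": 1}, {"delta_pos": [0, 0.0239, -0.0316], "turn": [0.056, 0, 0], "fingers": 1}, {"delta_pos": [0, 0.0294, -0.0372], "turn": [0.067, 0, 0], "fingers": 1}, {"delta_pos": [0, 0.0352, -0.0426], "turn": [0.078, 0, 0], "fingers": 1}, {"delta_pos": [0, 0.0400, -0.0467], "turn": [0.087, 0, 0], "fingers": 1}, {"delta_pos": [0, 0.0450, -0.0506], "turn": [0.096, 0, 0], "fingers": 1}, {"delta_pos": [0, 0.0480, -0.0528], "turn": [0.101, 0, 0], "fingers": 1}, {"delta_pos": [0, 0.0488, -0.0534], "turn": [0.102, 0, 0], "fingers": 1},
```

Scaled: -0.0636 m / 0.75 = -0.0848, -0.061 m / 0.75 = -0.0813, 0.04 rad / 6.2832 = 0.0064.

Emit:
move_arm --plan '[{"delta_pos": [0,0.0005,-0.0021],"turn": [0.0003,0,0],"fingers": 1},{"delta_pos": [0,0.0016,-0.0063],"turn": [0.0011,0,0],"fingers": 1},{"delta_pos": [0,0.0035,-0.0124],"turn": [0.0021,0,0],"fingers": 1},{"delta_pos": [0,0.0061,-0.0207],"turn": [0.0035,0,0],"fingers": 1},{"delta_pos": [0,0.0091,-0.0287],"turn": [0.0049,0,0],"fingers": 1},{"delta_pos": [0,0.0123,-0.0367],"turn": [0.0064,0,0],"fingers": 1},{"delta_pos": [0,0.0167,-0.0464],"turn": [0.0081,0,0],"fingers": 1},{"delta_pos": [0,0.0215,-0.056],"turn": [0.0099,0,0],"fingers": 1},{"delta_pos": [0,0.0267,-0.0653],"turn": [0.0116,0,0],"fingers": 1},{"delta_pos": [0,0.0324,-0.0744],"turn": [0.0134,0,0],"fingers": 1},{"delta_pos": [0,0.0371,-0.0813],"turn": [0.0148,0,0],"fingers": 1},{"delta_pos": [0,0.0396,-0.0848],"turn": [0.0156,0,0],"fingers": 1}]' --force 40

```text
clock: 14.72
position: [0.6199, 0.0143, 0.198]
ee_rot: [0.787, 0.615, -0.031, -0.04]
ft_force: [-10.8, 2.8, 4.1]
grip_width: 0.121
grasp_force: 39.2
```

Lifting well; there's an ~11 N pull outward along the hinge radius, so I'll ease about 2 mm outward over the second half.

Scaled: -0.0551 m / 0.75 = -0.0735, 0.0478 m / 0.75 = 0.0637, 0.102 rad / 6.2832 = 0.0162.

Emit:
move_arm --plan '[{"delta_pos": [0,0.0013,-0.004],"turn": [0.0006,0,0],"fingers": 1},{"delta_pos": [0,0.0053,-0.0117],"turn": [0.0021,0,0],"fingers": 1},{"delta_pos": [0,0.01,-0.0191],"turn": [0.0035,0,0],"fingers": 1},{"delta_pos": [0,0.0164,-0.0277],"turn": [0.0053,0,0],"fingers": 1},{"delta_pos": [0,0.0232,-0.0363],"turn": [0.007,0,0],"fingers": 1},{"delta_pos": [0,0.0304,-0.0441],"turn": [0.0089,0,0],"fingers": 1},{"delta_pos": [0,0.0379,-0.0517],"turn": [0.0107,0,0],"fingers": 1},{"delta_pos": [0,0.0456,-0.0589],"turn": [0.0124,0,0],"fingers": 1},{"delta_pos": [0,0.052,-0.0644],"turn": [0.0138,0,0],"fingers": 1},{"delta_pos": [0,0.0587,-0.0697],"turn": [0.0153,0,0],"fingers": 1},{"delta_pos": [0,0.0627,-0.0727],"turn": [0.0161,0,0],"fingers": 1},{"delta_pos": [0,0.0637,-0.0735],"turn": [0.0162,0,0],"fingers": 1}]'

```text
clock: 16.23
position: [0.6725, 0.0007, 0.2487]
ee_rot: [0.784, 0.612, -0.061, -0.079]
ft_force: [-7.7, 0.8, 3.9]
grip_width: 0.121
grasp_force: 39.1
```

```bash
cat > lid.py <<'E'
from h import *; from workcell import camera,get_obs
o=get_obs(); print(o["clock"],eng(np.array(o["position"])).round(4),o["ft_force"],o["grip_width"],o["grasp_force"])
for n in("scene","side"):
    c=camera(n); E=eng(cloud(c)); hsv=cv2.cvtColor(c["color"],cv2.COLOR_RGB2HSV)
    m=(hsv[...,0]>4)&(hsv[...,0]<22)&(hsv[...,1]>150)&(hsv[...,2]>50)&(E[...,2]>.13)&(E[...,2]<.30)&(E[...,0]>-.13)&(E[...,0]<.11)&(E[...,1]>-.13)&(E[...,1]<.17)
    q=E[m]; 
    if len(q)<50: print(n,"few",len(q)); continue
    for _ in range(4):
        k=np.polyfit(q[:,0],q[:,2],1); r=q[:,2]-np.polyval(k,q[:,0]); q=q[abs(r)<max(.004,2*r.std())]
    b=E[(E[...,2]>.27)&(E[...,2]<.3)&(E[...,0]>-.03)&(E[...,0]<.03)&((abs(E[...,1]-.03)<.065)&(abs(E[...,1]-.03)>.02))]
    print(n,len(q),"angle",np.degrees(np.arctan(-k[0])).round(2),"resid",r.std().round(4),"z at hinge",np.polyval(k,.085).round(3),"bar",len(b),b.mean(0).round(4) if len(b) else "")
a=camera("side")["color"][80:290,170:400,::-1]; b=camera("scene")["color"][120:330,190:420,::-1]
cv2.imwrite("pics/lid.png",cv2.resize(np.hstack([a,b]),None,fx=1.7,fy=1.7))
tray(camera("scene"))
E
python3 lid.py
```

```text
16.225 [-0.0117  0.0283  0.2487] [-7.71184528  0.78737553  3.9437981 ] 0.12103019090829349 39.14336979389191
scene 1002 angle 44.74 resid 0.0017 z at hinge 0.143 bar 96 [-0.0078  0.0576  0.2879]
side few 2
 panel top x pct [-0.1362 -0.1356 -0.1333 -0.1307] 127
 bar -0.035 -0.005 [ 0  0  0  0  0  0  0  0  0  0  0 14 11  6] zmed 0.053
 bar 0.06 0.09 [ 0  0  0  0  0  0  0  0  0  0  0 15 14  8] zmed 0.052
```

View pics/lid.png

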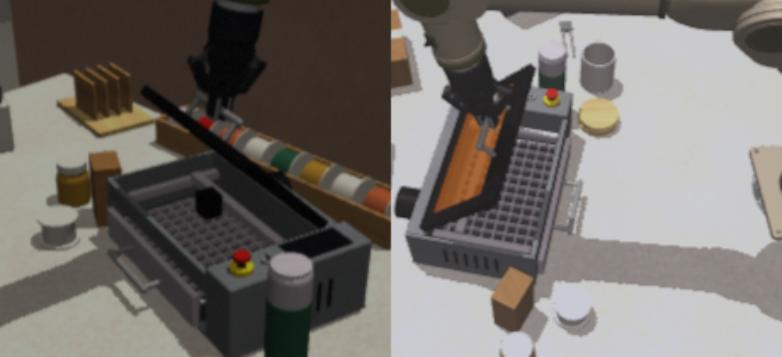

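The lid is open at about 45° (plane fit 44.7°, from the tool pose 45.3°), held by the bar, and the tray is still home. A short hold to check that it's steady, then hand in.

Emit:
move_arm --plan '[{"delta_pos": [0,0,0],"turn": [0,0,0],"fingers": 1},{"delta_pos": [0,0,0],"turn": [0,0,0],"fingers": 1},{"delta_pos": [0,0,0],"turn": [0,0,0],"fingers": 1},{"delta_pos": [0,0,0],"turn": [0,0,0],"fingers": 1},{"delta_pos": [0,0,0],"turn": [0,0,0],"fingers": 1},{"delta_pos": [0,0,0],"turn": [0,0,0],"fingers": 1}]'

```text
clock: 17.23
position: [0.6724, 0.0007, 0.2486]
ee_rot: [0.784, 0.612, -0.061, -0.078]
ft_force: [-7.4, 0.4, 5.8]
grip_width: 0.127
grasp_force: 39.2
```

```bash
python3 lid.py && python3 -c "
from workcell import hand_in
print(hand_in())"
```

```text
17.225 [-0.0118  0.0283  0.2486] [-7.41393952  0.36278761  5.78280842] 0.1274922871530156 39.160621762275696
scene 1007 angle 44.66 resid 0.0016 z at hinge 0.143 bar 87 [-0.0073  0.0578  0.2884]
side few 2
 panel top x pct [-0.1365 -0.1357 -0.1333 -0.1307] 133
 bar -0.035 -0.005 [ 0  0  0  0  0  0  0  0  0  0  0 15  9  8] zmed 0.053
 bar 0.06 0.09 [ 0  0  0  0  0  0  0  0  0  0  0 15 15  7] zmed 0.053
the job is handed in; nothing more can be done
None
```

I pushed the tray home against its stop with the lid shut, then lifted the lid to about 45° (measured 44.7–45.3°), and handed in at about 17 s with the gripper still holding the bar; nothing else on the table was touched.

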